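# Put the visitor pass in the reader

### The arm

A 6-joint arm with a two-finger parallel gripper is mounted at the origin on the work surface. World frame = base frame: x ahead of the robot, y to its left, z up, the work surface at z = 0. Lengths are in m, angles in rad, forces in N, time in s.
With the tool pointing down it reaches from about 0.3 to 0.775 m from the base axis. Payload 14.6 kg.
Tool frame: the origin (TCP) lies on the centre line of the jaws, within the pads' length; the fingertips stand ahead of it and the grasp point (between the pads) lies 2 mm behind it (tcp_to_tips is the z of the fingertips in the tool frame, in m); z points along the fingers, y is the line along which they close (so a half turn about z gives the same grasp; the last joint's range is limited). The gripper opens to 94 mm and grips with 3 to 60 N. Pads are 16 mm wide; open, the fingers measure 119 mm over their backs; the gripper's body (75 mm by 177 mm) begins 78 mm behind the grasp point.
Start: joints at [1.266, 0.3, 1.521, -0, 1.321, -0.067], TCP at [0.13, 0.535, 0.201] pointing down, gripper open.
Joint ranges: [-3.03, 3.03], [-0.79, 2.21], [0.23, 2.52], [-1.04, 4.18], [0, 3.07], [-2.55, 2.55]. Speed limits (rad/s): [2.22, 2.22, 2.57, 3.14, 3.14, 3.14].

### API

Orientations are given as a unit quaternion [w, x, y, z].
In Python, from station import get_state, get_image, camera_info, finish_job, tcp_to_tips gives the robot as it stands.
- The arm moves only by the shell command python3 -m pendant 'ROWS' [FORCE]. ROWS is JSON, a list of rows, each a list of 7 numbers: the finger opening in mm, from 0 to 94, then the shift along the tool's x, y, z in mm, then the turn, a rotation vector about the tool's x, y, z in degrees. A call has 1 to 8 rows; each row is the pose to reach, as a shift and turn from the pose commanded when the call began, along the tool's axes at that moment; what a row does not reach only later rows make up. A row lasts 1/8 s, in which the tool goes at most 62.5 mm and 10.7 degrees, less where a joint would pass 70% of its speed; a pose out of reach is approached as far as the arm can. A call with a gripper value outside its range is refused whole. The fingers move at their own pace and stop on an object; FORCE is the grip in N (left out, the last holds). Time passes only in rows, so rows that repeat a pose let the fingers close. It gives the time, the measured TCP pose, the force, the opening and the grip force at its end, in the units of the state.
- get_state(): the state, without advancing time (a new reading comes with each control period).
- get_image(name): name is "side" or "top"; returns (picture, depth): 480x640x3 uint8, blue, green, red; 480x640 float32, m along the optical axis (not along the pixel's ray), 0 where there is no reading.
- camera_info(name): a dict with "mtx" (3x3 intrinsics, pixels), "D" ([k1, k2, p1, p2, k3] as OpenCV has them; the pictures are not rectified), "R" (3x3) and "t" (3): a world point X has camera coordinates R X + t. Camera axes: x right, y down, z forward; pixel columns grow to the right and rows downward; lengths in m; the calibration is good to about 2 mm. A picture is of the moment at which its call begins. camera_info takes no time and is no camera call.
- finish_job(): hands the job in; it is judged then, once.
The state is a dict: "t": time; "q": joint angles; "joint_vel": joint speeds; "joint_torque": joint torques, N m; "tool_pos": TCP position; "tool_rot": TCP orientation; "force": force on the tool from outside, world axes, zero at the start; "ft_torque": the same for the moment, N m; "finger_gap": finger opening in m; "finger_force": force on a finger pad.
Only numpy, scipy, OpenCV 4.12 (cv2) and the standard library are available. Lean on these libraries where they do the work, as an engineer would, in place of code of your own. Each camera call takes 0.05 s, during which the arm holds its last target. There are 200 camera calls.

### The job

Slide the flat green visitor pass out over the front edge of the white riser shelf (the edge facing the robot) so that its end overhangs, take hold of it there, and lift it off. Lay it flat in the bed of the pass reader, between the side rails, the far stop and the front lip, let go, and then close the reader's blue lid fully over it. Leave the other things on the riser and the desk where they are.

Things in the scene. Friction and masses are not known exactly. Their poses are not given: they have to be found in the camera images.
- card: visitor pass: rigid green card 110 (x) x 54 (y) x 3 mm, 35 to 65 g, white patch and dark bars on top, long axis about square to the riser's front edge. Too thin to pick off a surface; where it overhangs, fingers can straddle its width, tips below it. Falls off if over half overhangs. Slides easily (friction 0.3) under light fingertip pressure. Origin: centre of underside; z up. Either end first
- riser: white riser shelf, fixed to the desk: board 220 (x) x 300 (y) x 18 mm, its top 80 mm above the desk, on two side panels, open in front. Origin: centre of its underside at desk level; its front edge, facing the robot, is the line x = -110 mm in its own frame
- riser_edge (a point): middle of the front top edge of the riser; axes as the riser's, x pointing back away from the edge over the board
- reader: grey pass reader fixed to the desk, 188 (x) x 150 (y) x 56 mm high without lid. Main body x = -35 to 83 mm; in front of it a tongue only 36 mm wide (x = -105 to -35 mm), so that fingers holding the card by its sides pass down beside the tongue. Origin: centre, at desk level; the tongue points to -x
- bed (a point): centre of the reader's card bed, on its surface, 50 mm above the desk; axes as the reader's. Bed 118 (x) x 62 mm (y): 4 mm of play round the card. Stop 6 mm high at x = +59 mm, lip 4 mm high and 36 mm wide at -59 mm, side rails 6 mm high at y = +-31 mm from x = +5 to +59 mm; in front of that the card overhangs the tongue's sides
- lid (a joint): blue flap lid of the reader: 0 = closed, about 1.1 to 1.45 rad open at the start (upper stop 1.5 rad). Its stiff hinge keeps it wherever it is left; about 1 to 2 N at its edge moves it
- lid_hinge (a point): middle of the lid's hinge line, at the lid's underside, 70 mm behind the reader's origin and 56.5 mm above the desk; the hinge axis is along the reader's y. The lid is a panel 105 mm long from the hinge line, 146 mm wide, 8 mm thick; closed, it lies level and points to the reader's -x
- lid_edge (a point): middle of the lid's free edge, on its outer (upper when closed) face, 105 mm from the hinge
- inkpad: white ink pad 52 x 100 x 14 mm with black face, at the back of the riser; leave it. Origin: centre of underside
- stamp: orange hand stamp, 54 mm tall, 32 mm across, upright at the back of the riser; leave it. Origin: centre of underside
- notes: yellow note block 50 x 36 x 14 mm near one end of the riser; leave it. Origin: centre of underside
- stapler: black and red stapler 130 x 34 x 50 mm on the desk; leave it. Origin: centre of underside
- calculator: black calculator 150 x 80 x 18 mm on the desk; leave it. Origin: centre of underside
Mind the look-alikes: they are no part of the job. What is meant by the card is not brown, and is the larger of those in its own colour.

How it is judged:
By the outcome, as a careful person would: the job done as asked, in the order asked, and still so for the second after the job is handed in, with the robot touching nothing.
It also fails if it takes over 69 s, if anything falls off the work surface, if the arm or the gripper's body presses on something with over 40 N, if the wrist force passes 120 N, or if a joint passes its speed limit or range.

## Working session

There is one attempt and no reset: what is moved stays moved. The work goes in short steps, Python scripts to look and compute and a shell command to move; the robot and the scene stay as the last step left them, time stands still between calls to the robot, and variables do not carry over. Pictures are saved under pics/ and viewed, at most 14 in all, crops included, and the job is handed in when it is done.

```bash
ls; mkdir -p pics; python3 - <<'E'
from station import *
import cv2, numpy as np
print(get_state(), tcp_to_tips)
for n in("side","top"):
    p,d=get_image(n); cv2.imwrite(f"pics/{n}0.png",p); np.savez(f"pics/{n}0.npz",p=p,d=d)
    c=camera_info(n); print(n,{k:np.round(v,4).tolist() for k,v in c.items()}, "campos",-np.array(c["R"]).T@np.array(c["t"]))
E
```

```text
pics
{'t': 0.0, 'q': array([ 1.26642226e+00,  3.00500077e-01,  1.52158382e+00,  1.06932770e-05,
        1.32069786e+00, -6.65975833e-02]), 'joint_vel': array([-0.0006784 , -0.00088874, -0.0014945 , -0.00040811,  0.00095459,
       -0.00115538]), 'joint_torque': array([ 1.59705891e-03, -5.31809735e+01, -3.52733624e+01,  7.08385441e-02,
        2.43708916e-02, -9.34445234e-05]), 'tool_pos': array([0.12946597, 0.53426754, 0.19996928]), 'tool_rot': array([-1.14740630e-04,  1.18609669e-01,  9.92940780e-01, -5.83399788e-04]), 'force': array([-0.51737222, -0.12738388,  0.412147  ]), 'ft_torque': array([ 0.02667106, -0.02293187, -0.05602814]), 'finger_force': 0.0, 'finger_gap': 0.09414536033696494} 0.017
side {'mtx': [[616.9726, 0.0, 312.1777], [0.0, 616.9726, 232.6991], [0.0, 0.0, 1.0]], 'D': [-0.0423, 0.0, 0.0, 0.0, 0.0], 'R': [[0.9895, -0.1443, -0.0069], [-0.0968, -0.6269, -0.773], [0.1073, 0.7656, -0.6343]], 't': [-0.4668, 0.0936, 1.3643]} campos [ 0.32466282 -1.05320457  0.93452117]
top {'mtx': [[475.6589, 0.0, 323.5274], [0.0, 475.6589, 237.1111], [0.0, 0.0, 1.0]], 'D': [0.0165, 0.0, 0.0, 0.0, 0.0], 'R': [[-0.024, -0.9997, 0.0015], [-0.9974, 0.0238, -0.0684], [0.0684, -0.0032, -0.9977]], 't': [0.0069, 0.4832, 1.3176]} campos [ 3.92000656e-01 -5.09552331e-04  1.34755726e+00]
```

View pics/top0.png

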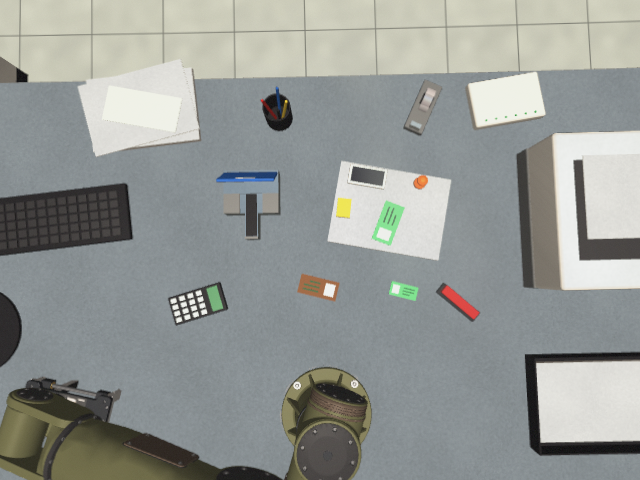

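View pics/side0.png

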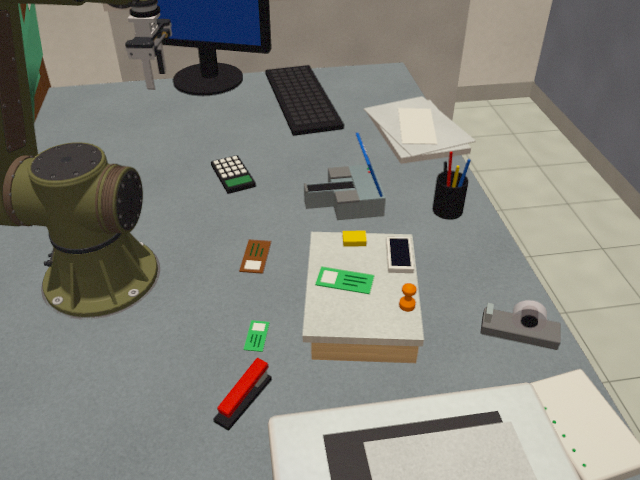

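The top view shows the green card at about (388,223) on the riser (corners about (341,162), (451,180), (438,260), (328,242)). The reader is at (251,205) with its open blue lid at (248,177). The brown card and the small green card lie on the desk.

```bash
cat > h.py <<'E'
import cv2, numpy as np
from station import *
def ray(n,px):
    c=camera_info(n); R=np.array(c["R"]); t=np.array(c["t"])
    u=cv2.undistortPoints(np.float64(px).reshape(-1,1,2),np.array(c["mtx"]),np.array(c["D"])).reshape(-1,2)
    return -R.T@t, np.c_[u,np.ones(len(u))]@R
def plane(n,px,z):
    o,d=ray(n,px); return o+d*((z-o[2])/d[:,2])[:,None]
def cloud(n,mask,depth):
    v,u=np.nonzero(mask&(depth>0)); o,d=ray(n,np.c_[u,v]); return o+d*depth[v,u][:,None]
def mask(p,lo,hi):
    return cv2.inRange(cv2.cvtColor(p,cv2.COLOR_BGR2HSV),lo,hi)
def blob(m,roi=None):
    if roi is not None:
        k=np.zeros_like(m); x0,y0,x1,y1=roi; k[y0:y1,x0:x1]=1; m=m*k
    c,_=cv2.findContours(m,cv2.RETR_EXTERNAL,cv2.CHAIN_APPROX_NONE); return max(c,key=cv2.contourArea)
def rect(n,c,z):
    P=plane(n,c.reshape(-1,2),z)[:,:2]; r=cv2.minAreaRect(np.float32(P*1000)); return r, cv2.boxPoints(r)
E
python3 - <<'E'
from h import *
for n,rr,rc,rd in(("top",(300,140,470,275),(365,195,410,250),(215,165,290,245)),("side",(295,225,430,345),(310,262,380,298),(295,130,390,225))):
    f=np.load(f"pics/{n}0.npz"); p,d=f["p"],f["d"]
    c=blob(mask(p,(45,90,80),(80,255,255)),rc)
    # include white patch: hull of green
    r,b=rect(n,cv2.convexHull(c),.083); print(n,"card",np.round(r[0],1),np.round(r[1],1),round(r[2],1),np.round(b).tolist())
    m=mask(p,(0,0,175),(180,40,255)); k=cv2.morphologyEx(m,cv2.MORPH_CLOSE,np.ones((3,3)))
    c=blob(k,rr); r,b=rect(n,cv2.convexHull(c),.08); print("riser",np.round(r[0],1),np.round(r[1],1),round(r[2],1),np.round(b).tolist())
    mm=np.zeros(d.shape,bool); mm[rd[1]:rd[3],rd[0]:rd[2]]=1
    C=cloud(n,mm,d)*1000
    bl=(mask(p,(100,120,60),(125,255,255))>0)&mm; B=cloud(n,bl,d)*1000
    print("blue",len(B),np.round(np.percentile(B,[1,50,99],axis=0)).tolist())
    for lo,hi in((44,53),(53.5,60)):
        S=C[(C[:,2]>lo)&(C[:,2]<hi)]; 
        if len(S)>10:
            r=cv2.minAreaRect(np.float32(S[:,:2])); print(lo,len(S),np.round(S[:,2].mean(),1),np.round(r[0]),np.round(r[1]),r[2],np.round(cv2.boxPoints(r)).tolist())
    p2=cv2.resize(p[rd[1]-10:rd[3]+10,rd[0]-10:rd[2]+10],None,fx=5 if n=="top" else 4,fy=5 if n=="top" else 4,interpolation=cv2.INTER_CUBIC); cv2.imwrite(f"pics/rd_{n}.png",p2)
a,b=cv2.imread("pics/rd_top.png"),cv2.imread("pics/rd_side.png"); h=max(a.shape[0],b.shape[0])
o=np.hstack([cv2.copyMakeBorder(x,0,h-x.shape[0],0,0,0) for x in(a,b)]); print(o.shape); cv2.imwrite("pics/rd.png",cv2.resize(o,(800,int(h*800/o.shape[1]))))
E
```

```text
top card [ 513.2 -177. ] [ 51.9 106.6] 67.8 [[454.0, -181.0], [553.0, -221.0], [572.0, -173.0], [474.0, -133.0]]
riser [ 548.2 -182.1] [301.4 222.3] 78.7 [[410.0, -308.0], [628.0, -352.0], [687.0, -56.0], [469.0, -13.0]]
blue 449 [[621.0, 119.0, 62.0], [638.0, 191.0, 126.0], [662.0, 262.0, 162.0]]
44 732 50.2 [574. 192.] [148. 187.] 88.8913803100586 [[479.0, 120.0], [667.0, 116.0], [670.0, 265.0], [482.0, 268.0]]
53.5 1239 56.6 [576. 191.] [148. 187.] 89.48745727539062 [[482.0, 118.0], [669.0, 116.0], [670.0, 265.0], [483.0, 266.0]]
side card [ 510.4 -180.9] [ 54.8 108. ] 67.9 [[450.0, -186.0], [550.0, -227.0], [571.0, -176.0], [471.0, -135.0]]
riser [ 545.5 -184.7] [299.6 220. ] 78.7 [[408.0, -310.0], [624.0, -353.0], [683.0, -59.0], [467.0, -16.0]]
blue 178 [[618.0, 113.0, -2.0], [625.0, 131.0, 151.0], [677.0, 482.0, 159.0]]
44 975 49.6 [575. 189.] [190. 161.] 0.8344511985778809 [[479.0, 268.0], [482.0, 107.0], [671.0, 109.0], [669.0, 270.0]]
53.5 903 55.6 [575. 189.] [156. 189.] 88.39051818847656 [[479.0, 114.0], [668.0, 109.0], [672.0, 265.0], [483.0, 270.0]]
(500, 935, 3)
```

View pics/rd.png

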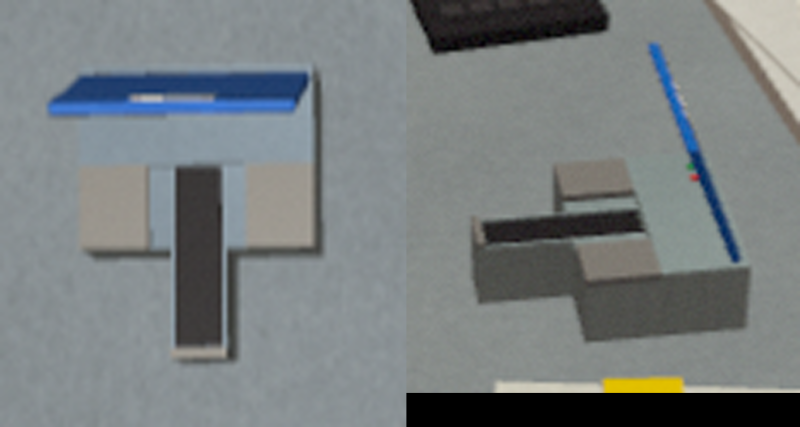

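The crops show the reader's dark bed strip running from the lip, at the tongue's front, up to the stop. The side rails lie against the main body, and the lid stands about 1.35 rad open. The sizes agree with what was given: riser 300x221, reader 188x148, card 107x53. I'll write a go-to calculator and start moving.

```bash
cat > to.py <<'E'
import sys; from h import *
from scipy.spatial.transform import Rotation as Ro
x,y,z,yaw=map(float,sys.argv[1:5]) # mm, deg; yaw of tool -x axis from world x
s=get_state(); q=s["tool_rot"]; R=Ro.from_quat(np.r_[q[1:],q[0]])
a=np.radians(yaw); G=Ro.from_matrix(np.c_[[-np.cos(a),-np.sin(a),0],[-np.sin(a),np.cos(a),0],[0,0,-1]])
print("shift",np.round(R.inv().apply(np.r_[x,y,z]-s["tool_pos"]*1000),1),"turn",np.round((R.inv()*G).as_rotvec(degrees=True),1),"t",s["t"],"F",np.round(s["force"],2),"gap",s["finger_gap"])
E
python3 to.py 530 -186.5 160 -22
```

```text
shift [-559.1 -606.1   40.6] turn [-0.1  0.   8.4] t 0.1 F [ 0.13 -0.4  -0.31] gap 0.09407841276042966
```

```bash
python3 -m pendant '[[24,-280,-303,0,0,0,4],[24,-559,-606,0,0,0,8.4],[24,-559,-606,0,0,0,8.4],[24,-559,-606,0,0,0,8.4],[24,-559,-606,0,0,0,8.4],[24,-559,-606,0,0,0,8.4],[24,-559,-606,0,0,0,8.4],[24,-559,-606,0,0,0,8.4]]' 10; python3 -m pendant '[[24,0,0,0,0,0,0]]'; python3 to.py 530 -186.5 120 -22
```

```text
t: 1.1
tool_pos: [0.373, 0.0955, 0.2007]
tool_rot: [0.0, 0.191, 0.982, 0.0]
force: [1.0, 0.2, -0.4]
finger_gap: 0.0237
finger_force: 0.0
t: 1.23
tool_pos: [0.3736, 0.0943, 0.2003]
tool_rot: [-0.0, 0.194, 0.981, -0.0]
force: [0.6, 0.8, 0.9]
finger_gap: 0.0241
finger_force: 0.0
shift [-251.6 -199.9   80.4] turn [-0.  -0.  -0.4] t 1.225 F [0.63 0.75 0.93] gap 0.024094568169903855
```

```bash
python3 -m pendant '[[24,-252,-200,0,0,0,0],[24,-252,-200,0,0,0,0],[24,-252,-200,0,0,0,0],[24,-252,-200,0,0,0,0],[24,-252,-200,0,0,0,0],[24,-252,-200,0,0,0,0],[24,-252,-200,60,0,0,0],[24,-252,-200,75,0,0,0]]'; python3 -m pendant '[[24,0,0,0,0,0,0]]'; python3 to.py 530 -186.5 106 -22; python3 - <<'E'
from h import *
o=[]
for n,(x0,y0,x1,y1) in(("top",(310,150,470,290)),("side",(280,200,440,340))):
    p,d=get_image(n); np.savez(f"pics/{n}1.npz",p=p,d=d); o.append(cv2.resize(p[y0:y1,x0:x1],None,fx=2.5,fy=2.5))
cv2.imwrite("pics/a1.png",np.hstack(o))
E
```

```text
t: 2.22
tool_pos: [0.5296, -0.1803, 0.1227]
tool_rot: [-0.003, 0.19, 0.982, 0.001]
force: [-0.2, 0.7, 0.5]
finger_gap: 0.0236
finger_force: 0.0
t: 2.35
tool_pos: [0.5311, -0.1813, 0.1259]
tool_rot: [-0.0, 0.19, 0.982, 0.0]
force: [0.0, -0.0, -0.0]
finger_gap: 0.0239
finger_force: 0.0
shift [-0.9 -5.2 19.9] turn [ 0.  -0.1  0. ] t 2.35 F [ 0.02 -0.   -0.04] gap 0.023863934473454456
```

View pics/a1.png

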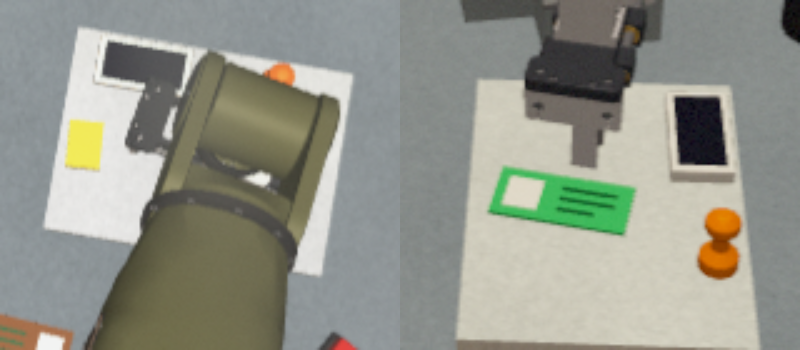

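The side view shows the fingers above the rear half of the card, as planned. I'll descend and feel for contact.

```bash
python3 -m pendant '[[24,-1,-5,10,0,0,0],[24,-1,-5,20,0,0,0],[24,-1,-5,22,0,0,0],[24,-1,-5,23,0,0,0],[24,-1,-5,24,0,0,0],[24,-1,-5,24,0,0,0]]'; python3 -m pendant '[[24,0,0,1,0,0,0],[24,0,0,1,0,0,0]]';python3 -m pendant '[[24,0,0,1,0,0,0],[24,0,0,1,0,0,0]]'
```

```text
t: 3.2
tool_pos: [0.5302, -0.1874, 0.1017]
tool_rot: [0.0, 0.191, 0.982, -0.0]
force: [-0.2, -0.7, -1.0]
finger_gap: 0.0238
finger_force: 0.0
t: 3.45
tool_pos: [0.5301, -0.1874, 0.1005]
tool_rot: [-0.0, 0.191, 0.982, 0.0]
force: [-0.2, -0.2, -0.3]
finger_gap: 0.0243
finger_force: 0.0
t: 3.7
tool_pos: [0.5301, -0.1874, 0.0995]
tool_rot: [-0.0, 0.191, 0.982, 0.0]
force: [0.0, 0.1, 0.5]
finger_gap: 0.0242
finger_force: 0.0
```

```bash
python3 -m pendant '[[24,0,0,0.5,0,0,0],[24,0,0,0.5,0,0,0]]'; python3 -m pendant '[[24,0,0,0.5,0,0,0],[24,0,0,0.5,0,0,0]]'
```

```text
t: 3.95
tool_pos: [0.5301, -0.1874, 0.099]
tool_rot: [-0.0, 0.191, 0.982, -0.0]
force: [0.3, -0.7, 0.7]
finger_gap: 0.0237
finger_force: 0.0
t: 4.2
tool_pos: [0.5301, -0.1874, 0.0985]
tool_rot: [-0.0, 0.191, 0.982, -0.0]
force: [-0.2, -0.5, -0.5]
finger_gap: 0.024
finger_force: 0.0
```

```bash
for i in 1 2; do python3 -m pendant '[[24,0,0,0.5,0,0,0],[24,0,0,0.5,0,0,0]]'|egrep 'pos|force'; done
```

```text
tool_pos: [0.5301, -0.1874, 0.098]
force: [0.5, -0.6, 0.5]
finger_force: 0.0
tool_pos: [0.5301, -0.1874, 0.0975]
force: [-0.4, -0.4, 0.2]
finger_force: 0.0
```

```bash
for i in 1 2; do python3 -m pendant '[[24,0,0,0.5,0,0,0],[24,0,0,0.5,0,0,0]]'|egrep 'pos|force: \['; done; python3 - <<'E'
from h import *
p,d=get_image("side"); cv2.imwrite("pics/a2.png",cv2.resize(p[210:340,280:430],None,fx=5,fy=4.5))
c=blob(mask(p,(45,90,80),(80,255,255)),(305,255,385,300)); print(rect("side",cv2.convexHull(c),.083))
E
```

```text
tool_pos: [0.5301, -0.1874, 0.097]
force: [0.2, -0.5, 0.1]
tool_pos: [0.5301, -0.1874, 0.0965]
force: [0.2, -0.6, 0.3]
(((510.38275146484375, -180.97235107421875), (54.76564407348633, 108.04110717773438), 67.87016296386719), array([[ 450.02643, -185.98805],
       [ 550.10846, -226.68785],
       [ 570.7391 , -175.95665],
       [ 470.65704, -135.25685]], dtype=float32))
```

View pics/a2.png

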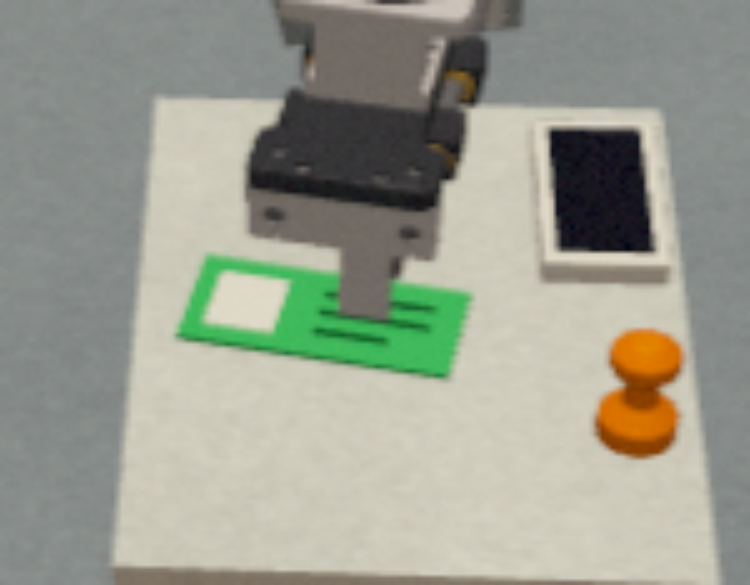

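The tip at crop (365,320), which is image (353,281), seems to be still a little above the card. I'll check that with the ray and the depth.

```bash
python3 - <<'E'
from h import *
p,d=get_image("side"); s=get_state()
o,r=ray("side",[[353,278],[353,281],[330,270],[353,285],[365,287]])
for i,(u,v) in enumerate([(353,278),(353,281),(330,270),(353,285),(365,287)]):
    X=(o+r[i]*d[v,u])*1000; print(u,v,np.round(X,1), "plane83",np.round(o*1000+r[i]*(83-o[2]*1000)/r[i][2],1))
m=np.zeros(d.shape,bool); m[305:330,320:400]=1; C=cloud("side",m,d); print("board z",np.median(C[:,2]))
print([np.round(get_state()["force"],2) for _ in range(2)])
E
```

```text
353 278 [ 520.9 -211.9  115. ] plane83 [ 528.6 -179.    83. ]
353 281 [ 527.  -187.1   82.7] plane83 [ 526.9 -187.5   83. ]
330 270 [ 486.8 -150.9   84.9] plane83 [ 487.1 -148.9   83. ]
353 285 [ 524.3 -200.6   85. ] plane83 [ 524.7 -198.6   83. ]
365 287 [ 547.4 -205.8   81.1] plane83 [ 546.9 -207.7   83. ]
board z 0.07885048989307808
[array([-0.01,  0.18,  0.06]), array([-0.01,  0.18,  0.06])]
```

```bash
python3 - <<'E'
from h import *
p,d=get_image("side")
for u in (351,353,355):
  for v in range(262,286,2):
    o,r=ray("side",[[u,v]]); print(u,v,p[v,u],np.round((o+r[0]*d[v,u])*1000))
p,d=get_image("top")
E
```

```text
351 262 [101 109 115] [ 503. -266.  207.]
351 264 [100 106 116] [ 504. -264.  201.]
351 266 [103 111 115] [ 517. -206.  142.]
351 268 [101 106 112] [ 517. -210.  140.]
351 270 [101 108 116] [ 517. -209.  134.]
351 272 [ 97 103 110] [ 518. -207.  127.]
351 274 [101 107 115] [ 517. -211.  126.]
351 276 [101 107 116] [ 518. -206.  116.]
351 278 [101 107 115] [ 518. -208.  111.]
351 280 [64 88 64] [ 523. -186.   85.]
351 282 [ 87 182  57] [ 522. -190.   83.]
351 284 [ 54 122  33] [ 522. -192.   79.]
353 262 [ 98 104 113] [ 507. -266.  206.]
353 264 [ 99 106 114] [ 507. -266.  202.]
353 266 [ 95 100 107] [ 520. -212.  146.]
353 268 [103 108 116] [ 521. -209.  139.]
353 270 [ 98 105 112] [ 520. -212.  136.]
353 272 [100 106 113] [ 520. -212.  131.]
353 274 [101 104 113] [ 521. -211.  125.]
353 276 [102 109 114] [ 521. -211.  119.]
353 278 [ 98 105 112] [ 521. -213.  116.]
353 280 [76 95 82] [ 528. -182.   80.]
353 282 [ 87 178  61] [ 527. -189.   81.]
353 284 [ 59 137  29] [ 525. -195.   82.]
355 262 [100 108 112] [ 511. -265.  205.]
355 264 [ 98 105 115] [ 510. -271.  206.]
355 266 [ 97 103 110] [ 523. -213.  147.]
355 268 [100 105 113] [ 524. -212.  140.]
355 270 [ 97 103 110] [ 523. -215.  139.]
355 272 [100 106 113] [ 525. -210.  128.]
355 274 [102 107 115] [ 525. -211.  124.]
355 276 [ 99 106 115] [ 525. -211.  119.]
355 278 [ 99 106 112] [ 525. -213.  116.]
355 280 [91 99 98] [ 525. -213.  110.]
355 282 [ 85 176  56] [ 530. -191.   83.]
355 284 [ 77 166  53] [ 529. -195.   82.]
```

```bash
python3 - <<'E'
from h import *
f=np.load("pics/side1.npz"); p,d=f["p"],f["d"]
for v in range(240,276,3):
    o,r=ray("side",[[354,v]]); print(v,p[v,354],np.round((o+r[0]*d[v,354])*1000))
f=np.load("pics/side0.npz"); p,d=f["p"],f["d"]
for v in range(20,100,5):
    o,r=ray("side",[[149,v]]); print(v,p[v,149],np.round((o+r[0]*d[v,149])*1000))
s=get_state();print(s["q"],s["tool_pos"])
E
```

```text
240 [ 90  98 105] [ 507. -267.  258.]
243 [100 107 114] [ 508. -260.  245.]
246 [102 107 116] [ 509. -260.  238.]
249 [101 108 114] [ 509. -260.  231.]
252 [101 105 111] [ 522. -204.  175.]
255 [100 104 113] [ 522. -208.  171.]
258 [ 98 105 113] [ 523. -203.  159.]
261 [102 106 114] [ 523. -206.  153.]
264 [102 108 116] [ 523. -204.  144.]
267 [177 191 195] [ 538. -144.   80.]
270 [185 200 203] [ 536. -154.   81.]
273 [ 94 186  66] [ 534. -165.   83.]
20 [ 96 101 107] [139. 493. 384.]
25 [85 92 97] [138. 485. 375.]
30 [ 98 103 111] [135. 493. 359.]
35 [100 105 111] [133. 491. 347.]
40 [56 52 54] [132. 476. 340.]
45 [34 28 34] [135. 439. 342.]
50 [ 98 106 112] [132. 444. 327.]
55 [72 76 79] [129. 452. 311.]
60 [85 90 97] [123. 480. 286.]
65 [ 94 101 108] [122. 472. 276.]
70 [102 109 116] [119. 479. 260.]
75 [102 106 114] [117. 475. 248.]
80 [ 99 105 111] [115. 471. 236.]
85 [101 104 112] [112. 478. 219.]
90 [135 136 132] [ 49. 909.  -1.]
95 [136 137 133] [ 51. 872.  -1.]
[-4.04921827e-01  4.32157366e-01  1.59603731e+00 -4.18421391e-06
  1.11338438e+00 -1.59136329e+00] [ 0.53015168 -0.18740771  0.09654732]
```

The camera consistently puts the fingertips about 31 mm higher than the reported TCP implies: at the start, before the descent and now. The xy agrees, and the zero force fits too. I'll trust the camera and touch and go on down, watching the force.

```bash
python3 -m pendant '[[24,0,0,8,0,0,0],[24,0,0,16,0,0,0],[24,0,0,20,0,0,0],[24,0,0,22,0,0,0],[24,0,0,22,0,0,0]]'|egrep 'pos|force: \['; for i in 1 2 3; do python3 -m pendant '[[24,0,0,1,0,0,0],[24,0,0,1,0,0,0]]'|egrep 'pos|force: \['; done; python3 - <<'E'
from h import *
p,d=get_image("side")
for v in range(270,292,2):
    o,r=ray("side",[[353,v]]); print(v,p[v,353],np.round((o+r[0]*d[v,353])*1000))
E
```

```text
tool_pos: [0.5316, -0.188, 0.0781]
force: [-9.8, 3.1, 37.6]
tool_pos: [0.5319, -0.1881, 0.0781]
force: [-12.8, 5.0, 45.9]
tool_pos: [0.5323, -0.1883, 0.078]
force: [-14.8, 5.8, 54.5]
tool_pos: [0.5327, -0.1884, 0.0779]
force: [-16.8, 7.5, 62.3]
270 [ 99 105 113] [ 508. -266.  187.]
272 [100 106 115] [ 508. -265.  181.]
274 [ 99 107 113] [ 521. -212.  125.]
276 [102 108 115] [ 520. -213.  121.]
278 [ 99 104 112] [ 521. -211.  114.]
280 [ 98 103 112] [ 522. -210.  108.]
282 [ 97 102 110] [ 522. -211.  103.]
284 [ 98 103 111] [ 522. -212.   99.]
286 [101 107 114] [ 522. -211.   92.]
288 [ 92 182  64] [ 523. -206.   83.]
290 [ 77 162  55] [ 522. -214.   85.]
```

```bash
python3 -m pendant '[[24,0,0,-4,0,0,0],[24,0,0,-7,0,0,0],[24,0,0,-7,0,0,0]]'|egrep 'pos|force: \['; python3 - <<'E'
from h import *
p,d=get_image("side"); cv2.imwrite("pics/a3.png",cv2.resize(p[200:330,290:420],None,fx=6,fy=4.6))
s=get_state(); print(s["ft_torque"],s["force"])
E
```

```text
tool_pos: [0.5301, -0.1874, 0.0784]
force: [-2.5, 0.9, 6.3]
[ 0.08149755  0.18047603 -0.03229325] [-0.74935892  0.31961623  6.09239117]
```

View pics/a3.png

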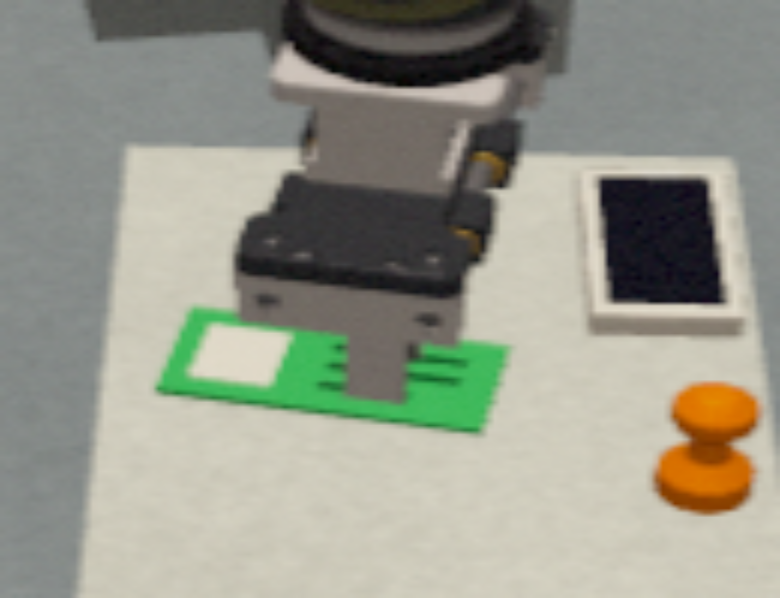

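The tips now rest on the card with about 6 N, and the near tip is at crop (378,400) on the green. I'll drag toward the edge while turning the card square, in two halves.

```bash
python3 -m pendant '[[24,4,-0.8,0,0,0,0],[24,8,-1.5,0,0,0,-1],[24,12,-2.3,0,0,0,-2],[24,16,-3,0,0,0,-3],[24,20,-3.8,0,0,0,-4],[24,24,-4.5,0,0,0,-5],[24,28,-5.3,0,0,0,-5.5],[24,32,-6,0,0,0,-5.5]]'; python3 - <<'E'
from h import *
p,d=get_image("side")
c=blob(mask(p,(45,90,80),(80,255,255)),(270,240,400,320)); r=rect("side",cv2.convexHull(c),.083); print(r[0],r[1].round().tolist())
E
```

```text
t: 8.25
tool_pos: [0.4978, -0.1809, 0.0784]
tool_rot: [-0.0, 0.144, 0.99, 0.0]
force: [-0.4, 0.0, 0.4]
finger_gap: 0.0243
finger_force: 0.5
((478.5872497558594, -176.427978515625), (56.08148956298828, 108.46746063232422), 72.9911117553711) [[419.0, -187.0], [522.0, -219.0], [539.0, -165.0], [435.0, -134.0]]
```

```bash
python3 -m pendant '[[24,0,0,0.7,0,0,0],[24,0,0,0.7,0,0,0]]' | egrep 'pos|force: \['; python3 -m pendant '[[24,4,-0.4,0,0,0,-1],[24,8,-0.8,0,0,0,-2],[24,13,-1.2,0,0,0,-3],[24,17,-1.6,0,0,0,-4],[24,22,-2,0,0,0,-5],[24,26,-2.4,0,0,0,-5.5],[24,30,-2.7,0,0,0,-5.5],[24,34,-3,0,0,0,-5.5]]'; python3 - <<'E'
from h import *
p,d=get_image("side")
c=blob(mask(p,(45,90,80),(80,255,255)),(240,240,400,320)); r=rect("side",cv2.convexHull(c),.083); print(r[0],r[1].round().tolist())
E
```

```text
tool_pos: [0.4983, -0.1811, 0.0784]
force: [-3.2, 1.0, 7.6]
t: 9.55
tool_pos: [0.4652, -0.1744, 0.0784]
tool_rot: [0.001, 0.096, 0.995, -0.0]
force: [2.2, -1.1, 5.3]
finger_gap: 0.0241
finger_force: 2.7
((445.1395568847656, -171.54090881347656), (55.47554397583008, 107.88992309570312), 78.92195129394531) [[387.0, -188.0], [493.0, -209.0], [503.0, -155.0], [398.0, -134.0]]
```

The card followed. It is now square to the edge (yaw -11.1°) with about 45 mm overhanging. I'll lift, open and move to the grasp.

```bash
python3 -m pendant '[[24,0,0,-10,0,0,0],[24,0,0,-40,0,0,0],[80,0,0,-40,0,0,0],[80,0,0,-40,0,0,0],[80,0,0,-40,0,0,0],[80,0,0,-40,0,0,0]]'; python3 to.py 417 -164 58 -11.1;python3 - <<'E'
from h import *
p,d=get_image("side")
c=blob(mask(p,(45,90,80),(80,255,255)),(240,240,400,320)); r=rect("side",cv2.convexHull(c),.083); print(r[0],r[1].round().tolist())
E
```

```text
t: 10.35
tool_pos: [0.4645, -0.1741, 0.1173]
tool_rot: [-0.001, 0.096, 0.995, 0.0]
force: [-0.2, 0.8, -0.6]
finger_gap: 0.0607
finger_force: 0.0
shift [48.5  0.8 59.4] turn [ 0.  -0.1  0.1] t 10.35 F [-0.24  0.81 -0.6 ] gap 0.060730662543222215
((444.80853271484375, -171.1358184814453), (56.1434440612793, 108.51260375976562), 78.92195129394531) [[386.0, -188.0], [493.0, -209.0], [503.0, -154.0], [397.0, -133.0]]
```

```bash
python3 -m pendant '[[80,24,0,0,0,0,0],[80,48.5,1,0,0,0,0],[80,48.5,1,10,0,0,0],[80,48.5,1,28,0,0,0],[80,48.5,1,28,0,0,0]]'; python3 - <<'E'
from h import *
o=[]
for n,(x0,y0,x1,y1) in(("top",(320,170,480,310)),("side",(240,190,400,330))):
    p,d=get_image(n); o.append(cv2.resize(p[y0:y1,x0:x1],None,fx=2.5,fy=2.5))
cv2.imwrite("pics/a4.png",np.hstack(o))
E
```

```text
t: 11.02
tool_pos: [0.4172, -0.1638, 0.0886]
tool_rot: [-0.001, 0.096, 0.995, 0.0]
force: [0.8, 0.1, 0.3]
finger_gap: 0.0803
finger_force: 0.0
```

View pics/a4.png

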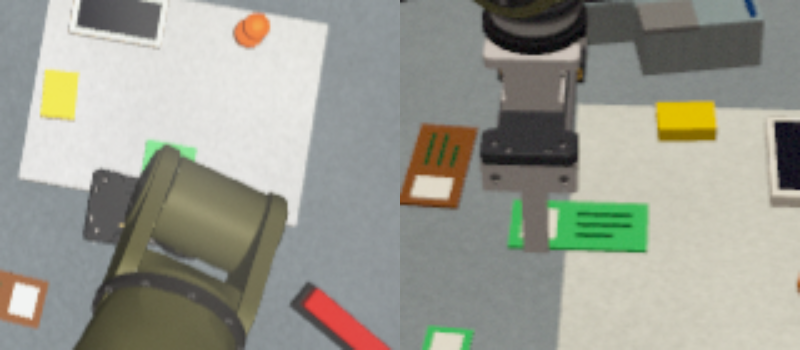

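The side view shows the near finger at crop (537,250). That is beside the overhang's middle, between the card's front end (513) and the board edge (563). I'll go down and close.

```bash
python3 -m pendant '[[80,0,0,10,0,0,0],[80,0,0,20,0,0,0],[80,0,0,31,0,0,0],[80,0,0,31,0,0,0]]'|egrep 'pos|force: \['; python3 -m pendant '[[60,0,0,0,0,0,0],[60,0,0,0,0,0,0],[50,0,0,0,0,0,0],[50,0,0,0,0,0,0],[50,0,0,0,0,0,0],[50,0,0,0,0,0,0]]' 25; python3 - <<'E'
from h import *
p,d=get_image("side"); cv2.imwrite("pics/a5.png",cv2.resize(p[220:320,240:380],None,fx=5.5,fy=5.5))
E
```

```text
tool_pos: [0.4169, -0.1637, 0.0579]
force: [0.7, -0.1, 0.2]
t: 12.38
tool_pos: [0.4175, -0.164, 0.0589]
tool_rot: [0.0, 0.096, 0.995, -0.0]
force: [0.2, 0.4, 1.4]
finger_gap: 0.0533
finger_force: 24.9
```

View pics/a5.png

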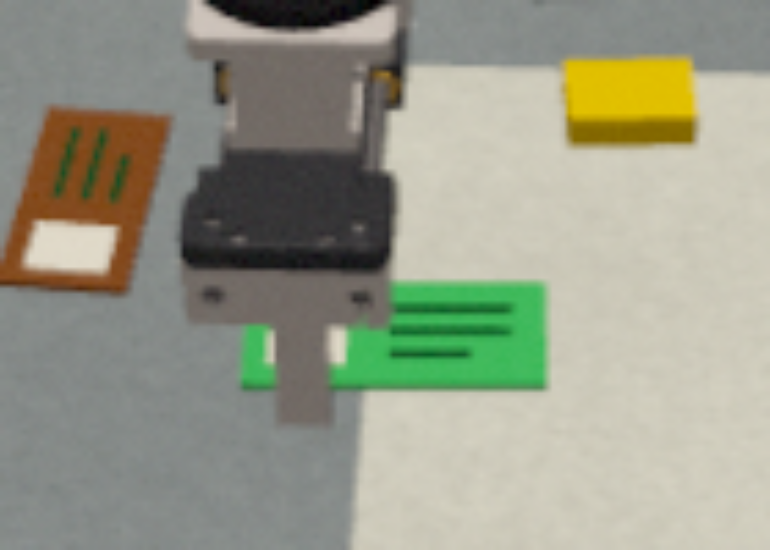

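The card is gripped (gap 53.3 mm, 25 N) and the fingers straddle it with their tips below. I'll lift and carry it to a hover short of the reader.

```bash
python3 -m pendant '[[50,0,0,-5,0,0,0],[50,0,0,-15,0,0,0],[50,0,0,-30,0,0,0],[50,0,0,-50,0,0,0],[50,0,0,-55,0,0,0],[50,0,0,-55,0,0,0]]'; python3 to.py 500 191 112 -1.2
```

```text
t: 13.18
tool_pos: [0.4174, -0.164, 0.1141]
tool_rot: [0.0, 0.096, 0.995, -0.0]
force: [0.7, 0.3, -0.4]
finger_gap: 0.0538
finger_force: 24.9
shift [-13.2 364.2   2. ] turn [-0.   0.  -9.8] t 13.175 F [ 0.73  0.33 -0.4 ] gap 0.05379911228817597
```

```bash
python3 -m pendant '[[50,0,30,0,0,0,0],[50,-3,75,0,0,0,-2],[50,-5,125,0,0,0,-4],[50,-8,175,0,0,0,-6],[50,-10,225,0,0,0,-8],[50,-12,275,0,0,0,-9.8],[50,-13,325,0,0,0,-9.8],[50,-13,350,0,0,0,-9.8]]'; python3 -m pendant '[[50,0,14,0,0,0,0],[50,0,14,0,0,0,0],[50,0,14,0,0,0,0]]'; python3 - <<'E'
from h import *
for n in("top","side"):
    p,d=get_image(n); np.savez(f"pics/{n}6.npz",p=p,d=d); cv2.imwrite(f"pics/{n}6.png",p)
a=cv2.imread("pics/top6.png")[140:270,190:320]; b=cv2.imread("pics/side6.png")[110:240,270:400]
cv2.imwrite("pics/a6.png",cv2.resize(np.hstack([a,b]),None,fx=3,fy=3))
E
python3 to.py 515.5 191 112 -1.2
```

```text
t: 14.18
tool_pos: [0.4968, 0.1792, 0.1129]
tool_rot: [-0.001, 0.01, 1.0, -0.0]
force: [-0.9, -0.6, -0.8]
finger_gap: 0.0532
finger_force: 24.9
t: 14.55
tool_pos: [0.4973, 0.1902, 0.1138]
tool_rot: [-0.0, 0.011, 1.0, -0.0]
force: [0.0, -0.3, -0.9]
finger_gap: 0.0533
finger_force: 24.9
shift [-18.1   1.2   1.9] turn [-0.  -0.  -0.1] t 14.65 F [-0.73  0.27 -0.35] gap 0.05301644566523895
```

View pics/a6.png

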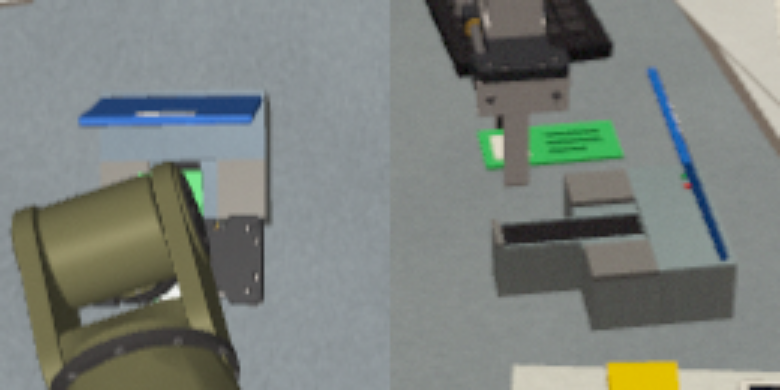

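The side view shows the card held level above the reader, at about crop (550,145). Now I'll measure the bed strip (lip to stop) and the held card in the same camera.

```bash
python3 - <<'E'
from h import *
for n,roi in(("top",(240,185,262,240)),("side",(302,178,360,196))):
    p=np.load(f"pics/{n}0.npz")["p"]
    m=mask(p,(0,0,0),(180,255,75)); c=blob(m,roi); r,b=rect(n,c,.05); print(n,"strip",np.round(r[0],1),np.round(r[1],1),round(r[2],1),b.round().tolist())
p=np.load("pics/side6.npz")["p"]; d=np.load("pics/side6.npz")["d"]
m=mask(p,(45,90,80),(80,255,255)); k=np.zeros_like(m); k[145:170,295:350]=1; m*=k
C=cloud("side",m>0,d)*1000; print("card z",np.median(C[:,2]), np.polyfit(C[:,0],C[:,2],1),np.median(C,0))
ys,xs=np.nonzero(m); hull=cv2.convexHull(np.c_[xs,ys].astype(np.int32))
for z in(.130,.138,.145): r,b=rect("side",hull,z); print(z,np.round(r[0],1),np.round(r[1],1),round(r[2],1),b.round().tolist())
# lip / stop profile along strip in the start side image: brightness along the bed centre line
p=np.load("pics/side0.npz")["p"]; c=camera_info("side")
for y in (.190,.200):
    X=np.array([[x/1000,y,.05] for x in range(470,640,3)]); u,_=cv2.projectPoints(X,cv2.Rodrigues(np.array(c["R"]))[0],np.array(c["t"]),np.array(c["mtx"]),np.array(c["D"])); u=u.reshape(-1,2).round().astype(int)
    print(y,[(x,int(p[b,a].mean())) for x,(a,b) in zip(range(470,640,3),u)])
E
```

```text
top strip [548.  192.6] [ 27.4 113.1] 89.2 [[491.0, 180.0], [604.0, 178.0], [605.0, 206.0], [492.0, 207.0]]
side strip [545.1 189.2] [ 27.6 115.5] 89.7 [[487.0, 176.0], [603.0, 175.0], [603.0, 203.0], [487.0, 203.0]]
card z 136.0438336561448 [-5.28558336e-03  1.37456716e+02] [539.15200971 186.09293539 136.04383366]
0.13 [527.5 196.5] [ 58.3 111. ] 90.0 [[472.0, 167.0], [583.0, 167.0], [583.0, 226.0], [472.0, 226.0]]
0.138 [525.5 184. ] [ 57.8 109.9] 90.0 [[471.0, 155.0], [580.0, 155.0], [580.0, 213.0], [471.0, 213.0]]
0.145 [523.7 173.2] [ 57.3 109. ] 90.0 [[469.0, 145.0], [578.0, 145.0], [578.0, 202.0], [469.0, 202.0]]
0.19 [(470, 133), (473, 134), (476, 121), (479, 91), (482, 104), (485, 120), (488, 102), (491, 30), (494, 36), (497, 31), (500, 39), (503, 35), (506, 38), (509, 37), (512, 31), (515, 39), (518, 33), (521, 34), (524, 32), (527, 36), (530, 37), (533, 39), (536, 38), (539, 37), (542, 37), (545, 34), (548, 35), (551, 37), (554, 34), (557, 38), (560, 33), (563, 30), (566, 35), (569, 30), (572, 31), (575, 38), (578, 30), (581, 41), (584, 39), (587, 38), (590, 32), (593, 34), (596, 40), (599, 35), (602, 73), (605, 115), (608, 143), (611, 141), (614, 141), (617, 141), (620, 141), (623, 140), (626, 140), (629, 142), (632, 143), (635, 143), (638, 144)]
0.2 [(470, 135), (473, 136), (476, 132), (479, 124), (482, 120), (485, 110), (488, 70), (491, 54), (494, 54), (497, 52), (500, 46), (503, 36), (506, 39), (509, 36), (512, 36), (515, 36), (518, 62), (521, 48), (524, 52), (527, 54), (530, 36), (533, 38), (536, 35), (539, 34), (542, 33), (545, 54), (548, 64), (551, 51), (554, 55), (557, 56), (560, 46), (563, 42), (566, 36), (569, 38), (572, 31), (575, 67), (578, 64), (581, 49), (584, 57), (587, 54), (590, 52), (593, 44), (596, 43), (599, 36), (602, 85), (605, 113), (608, 142), (611, 141), (614, 139), (617, 140), (620, 141), (623, 142), (626, 140), (629, 142), (632, 142), (635, 143), (638, 140)]
```

Side camera: bed centre (545.1,189.2), held card centre (525.7,~187). Both cameras agree on a bed yaw of about -0.8°. So I'll go forward 19 mm, then down to just above the rails to check.

```bash
python3 -m pendant '[[50,-10,1,0,0,0,0],[50,-19,1.4,0,0,0,-0.4],[50,-19,1.4,30,0,0,-0.4],[50,-19,1.4,55,0,0,-0.4],[50,-19,1.4,70,0,0,-0.4],[50,-19,1.4,75,0,0,-0.4],[50,-19,1.4,75,0,0,-0.4],[50,-19,1.4,75,0,0,-0.4]]'; python3 - <<'E'
from h import *
p,d=get_image("side"); cv2.imwrite("pics/a7.png",cv2.resize(p[120:230,280:400],None,fx=6,fy=5.4)); np.savez("pics/side7.npz",p=p,d=d)
m=mask(p,(45,90,80),(80,255,255)); k=np.zeros_like(m); k[165:205,290:370]=1; m*=k
ys,xs=np.nonzero(m); hull=cv2.convexHull(np.c_[xs,ys].astype(np.int32))
C=cloud("side",m>0,d)*1000; print("card z",np.median(C[:,2]))
for z in(.06,.066): r,b=rect("side",hull,z); print(z,np.round(r[0],1),np.round(r[1],1),round(r[2],1),b.round().tolist())
E
```

```text
t: 15.65
tool_pos: [0.5169, 0.1922, 0.0397]
tool_rot: [0.001, 0.007, 1.0, 0.0]
force: [-0.2, -0.2, 0.1]
finger_gap: 0.0536
finger_force: 24.9
card z 61.79949177918126
0.06 [572.  195.7] [168.5  67.6] 7.1 [[484.0, 219.0], [493.0, 152.0], [660.0, 173.0], [651.0, 240.0]]
0.066 [570.3 187.2] [167.4  67.2] 7.1 [[483.0, 210.0], [491.0, 143.0], [658.0, 164.0], [649.0, 231.0]]
```

View pics/a7.png

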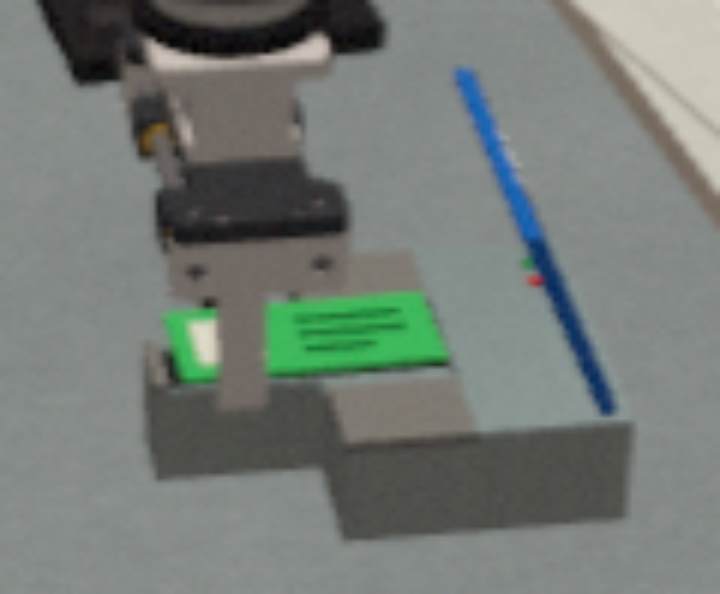

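The crop shows the card level just above the bed between the rails, with its front end near the lip at (165,340). The stop is near (450,360). The hull took in the reader's green LED, so I'll redo it with the largest blob only.

```bash
python3 - <<'E'
from h import *
f=np.load("pics/side7.npz"); p=f["p"]
m=cv2.morphologyEx(mask(p,(45,90,80),(80,255,255)),cv2.MORPH_CLOSE,np.ones((3,13))); c=blob(m,(290,165,358,205))
for z in(.062,.064): r,b=rect("side",cv2.convexHull(c),z); print(z,np.round(r[0],1),np.round(r[1],1),round(r[2],1),b.round().tolist())
E
python3 to.py 516.9 191.5 33 -0.8
```

```text
0.062 [544.7 189. ] [111.9  58.7] 0.3 [[489.0, 218.0], [489.0, 159.0], [601.0, 160.0], [600.0, 219.0]]
0.064 [544.2 186.1] [111.7  58.6] 0.3 [[488.0, 215.0], [489.0, 157.0], [600.0, 157.0], [600.0, 216.0]]
shift [-0.1 -0.8  6.7] turn [ 0.   0.1 -0. ] t 15.7 F [ 0.57  0.27 -0.12] gap 0.05286542439740896
```

The card centre is (544.7,189.0) against the bed centre (545.1,189.2), which is aligned. I'll lower it by feel.

```bash
python3 -m pendant '[[50,-0.4,0,3,0,0,0],[50,-0.4,0,6,0,0,0],[50,-0.4,0,8,0,0,0],[50,-0.4,0,8,0,0,0]]'|egrep 'pos|force: \['; for i in 1 2 3; do python3 -m pendant '[[50,0,0,1,0,0,0],[50,0,0,1,0,0,0]]'|egrep 'pos|force: \['; done
```

```text
tool_pos: [0.5167, 0.1921, 0.0306]
force: [-0.2, 0.2, -0.8]
tool_pos: [0.5167, 0.1921, 0.0298]
force: [0.7, -0.6, -1.4]
tool_pos: [0.5169, 0.1921, 0.0291]
force: [-0.5, 0.0, 2.7]
tool_pos: [0.5171, 0.1922, 0.029]
force: [-5.1, -1.9, 14.3]
```

Contact came at z≈29.2, which is what the bed height predicts. I'll ease off, release and check before retreating.

```bash
python3 -m pendant '[[50,0,0,-1.2,0,0,0],[56,0,0,-1.2,0,0,0],[66,0,0,-1.2,0,0,0],[72,0,0,-1.2,0,0,0],[72,0,0,-1.2,0,0,0],[72,0,0,-1.2,0,0,0]]'|egrep 'pos|force|gap'; python3 -m pendant '[[72,0,0,-10,0,0,0],[72,0,0,-30,0,0,0],[72,0,0,-60,0,0,0],[72,60,0,-100,0,0,0],[72,90,0,-130,0,0,0],[72,90,0,-130,0,0,0]]'; python3 - <<'E'
from h import *
p,d=get_image("side"); cv2.imwrite("pics/a8.png",cv2.resize(p[120:230,280:400],None,fx=6,fy=5.4)); np.savez("pics/side8.npz",p=p,d=d)
m=cv2.morphologyEx(mask(p,(45,90,80),(80,255,255)),cv2.MORPH_CLOSE,np.ones((3,13))); c=blob(m,(290,165,358,208))
for z in(.053,): r,b=rect("side",cv2.convexHull(c),z); print(z,np.round(r[0],1),np.round(r[1],1),round(r[2],1),b.round().tolist())
mm=np.zeros(d.shape,np.uint8); cv2.drawContours(mm,[c],-1,1,-1); C=cloud("side",mm>0,d)*1000; print(np.median(C,0),np.polyfit(C[:,0],C[:,2],1),np.polyfit(C[:,1],C[:,2],1))
E
```

```text
tool_pos: [0.5168, 0.1921, 0.029]
force: [0.1, -0.1, 0.8]
finger_gap: 0.0719
finger_force: 0.0
t: 18.45
tool_pos: [0.4265, 0.194, 0.1623]
tool_rot: [0.003, 0.007, 1.0, 0.001]
force: [0.2, 0.3, 0.0]
finger_gap: 0.0719
finger_force: 0.0
0.053 [544.9 187.8] [112.7  58.7] 2.6 [[487.0, 214.0], [490.0, 156.0], [603.0, 161.0], [600.0, 220.0]]
[543.98185789 189.40276191  51.51393249] [8.26277853e-03 4.68717812e+01] [-4.42171104e-02  5.97720328e+01]
```

View pics/a8.png

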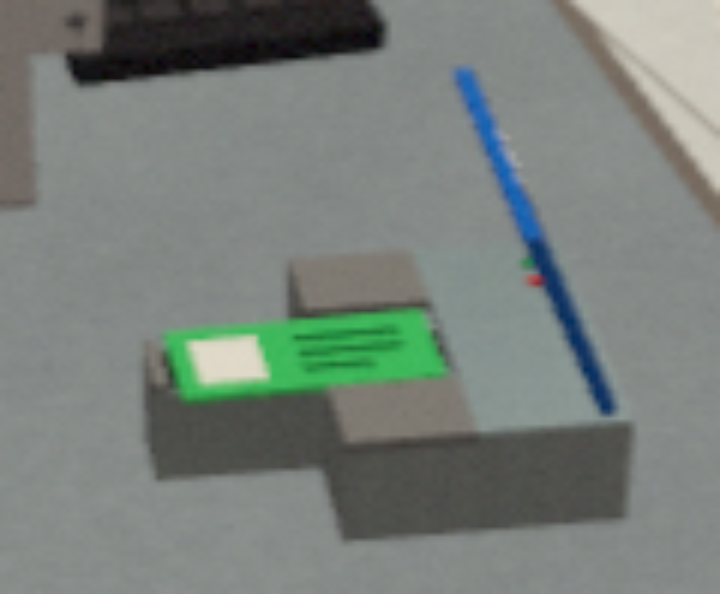

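The card lies flat in the bed with small gaps at the lip and the stop. Next is the lid: close the fingers, go over and behind it, then sweep it down along its arc.

```bash
python3 to.py 680 191 200 -0.8; python3 -m pendant '[[0,0,0,-38,0,0,0],[0,-60,0,-38,0,0,0],[0,-120,-1,-38,0,0,0],[0,-180,-2,-38,0,0,0],[0,-235,-3,-38,0,0,0],[0,-253,-3,-38,0,0,0],[0,-253,-3,-38,0,0,0],[0,-253,-3,-38,0,0,0]]'; python3 to.py 676 191 137 -0.8
```

```text
shift [-253.2    0.8  -38.5] turn [0.1 0.2 0. ] t 18.5 F [ 0.65 -0.89 -0.89] gap 0.07219640813267661
t: 19.5
tool_pos: [0.6792, 0.1867, 0.1964]
tool_rot: [-0.0, 0.007, 1.0, -0.0]
force: [-1.0, 0.1, 0.3]
finger_gap: 0.0
finger_force: 0.0
shift [ 3.2  4.2 59.4] turn [-0.  -0.1 -0. ] t 19.5 F [-0.98  0.13  0.29] gap 2.692156708820881e-06
```

```bash
python3 -m pendant '[[0,1,4,20,0,0,0],[0,1,4,40,0,0,0],[0,1,4,59,0,0,0],[0,1,4,59,0,0,0]]'|egrep 'pos|force: \['; python3 - <<'E'
from h import *
p,d=get_image("side"); cv2.imwrite("pics/a9.png",cv2.resize(p[90:230,270:410],None,fx=5,fy=4.2))
E
```

```text
tool_pos: [0.6779, 0.1907, 0.1367]
force: [-0.5, 0.4, -0.0]
```

View pics/a9.png

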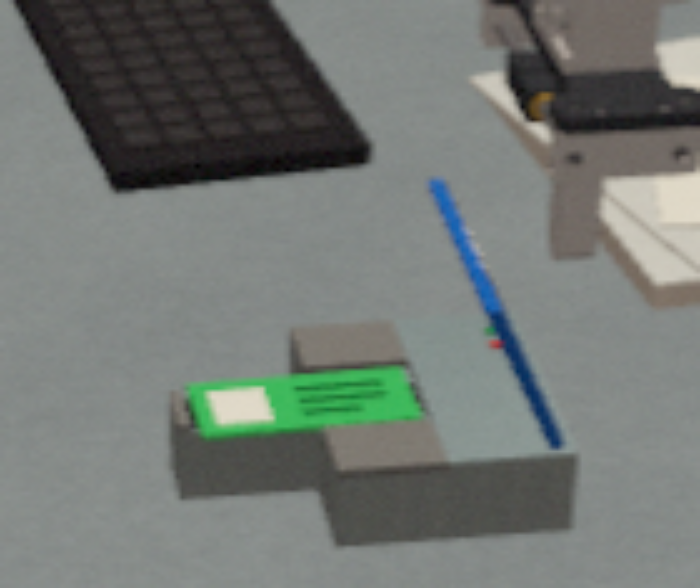

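The finger stands behind the upper part of the lid, at crop (575,250), clear of it and of the paper. I'll sweep the first part of the arc.

```bash
python3 -m pendant '[[0,12,0,0,0,0,0],[0,25,0,0,0,0,0],[0,35,0,2.2,0,0,0],[0,45.7,0,5.3,0,0,0],[0,55,0,10,0,0,0],[0,64.3,0,15.6,0,0,0],[0,72.5,0,22.5,0,0,0],[0,79.8,0,30,0,0,0]]'|egrep 'pos|force: \['; python3 to.py 588.5 191 92.5 -0.8; python3 to.py 582 191 76.7 -.8; python3 to.py 579 191 60 -.8
```

```text
tool_pos: [0.5985, 0.192, 0.1076]
force: [0.9, -0.1, 0.1]
shift [10.  -1.1 15.1] turn [ 0. -0. -0.] t 21.05 F [ 0.91 -0.09  0.15] gap 0.0003452933937121004
shift [16.5 -1.2 30.9] turn [ 0. -0. -0.] t 21.05 F [ 0.91 -0.09  0.15] gap 0.0003452933937121004
shift [19.5 -1.2 47.6] turn [ 0. -0. -0.] t 21.05 F [ 0.91 -0.09  0.15] gap 0.0003452933937121004
```

```bash
python3 -m pendant '[[0,5,-1,7,0,0,0],[0,10,-1,15,0,0,0],[0,13.5,-1,23,0,0,0],[0,16.5,-1,31,0,0,0],[0,18.5,-1,39,0,0,0],[0,19.5,-1,45,0,0,0],[0,19.5,-1,46,0,0,0],[0,19.5,-1,46,0,0,0]]'|egrep 'pos|force: \['; python3 -m pendant '[[0,0,0,1,0,0,0],[0,0,0,1,0,0,0]]'|egrep 'pos|force: \['; python3 - <<'E'
from h import *
p,d=get_image("side"); cv2.imwrite("pics/a10.png",cv2.resize(p[90:230,270:410],None,fx=5,fy=4.2))
m=mask(p,(100,120,60),(125,255,255)); k=np.zeros_like(m); k[120:220,280:400]=1
C=cloud("side",(m*k)>0,d)*1000; print(len(C),np.round(np.percentile(C,[2,50,98],axis=0)),np.polyfit(C[:,0],C[:,2],1))
E
```

```text
tool_pos: [0.5796, 0.1912, 0.0621]
force: [-0.5, -0.3, -0.4]
tool_pos: [0.5795, 0.1912, 0.0611]
force: [-0.0, 0.8, -0.1]
1229 [[552. 116.  58.]
 [609. 170.  64.]
 [653. 256.  68.]] [-6.67413885e-03  6.74822028e+01]
```

```bash
for i in 1 2 3; do python3 -m pendant '[[0,0,0,0.7,0,0,0],[0,0,0,0.7,0,0,0]]'|egrep 'pos|force: \['; done
```

```text
tool_pos: [0.5795, 0.1912, 0.0603]
force: [0.9, -0.4, -0.2]
tool_pos: [0.5795, 0.1912, 0.0599]
force: [-0.7, 0.3, 2.7]
tool_pos: [0.5796, 0.1912, 0.0598]
force: [-3.4, -1.6, 11.4]
```

Hard contact came at z=60, exactly the predicted closed height. I'll retreat and check.

```bash
python3 -m pendant '[[0,0,0,-10,0,0,0],[0,0,0,-50,0,0,0],[0,0,0,-100,0,0,0],[0,50,0,-130,0,0,0],[0,100,0,-130,0,0,0],[0,150,0,-130,0,0,0],[0,150,0,-130,0,0,0]]'|egrep '^t:|pos|force: \['; python3 - <<'E'
from h import *
p,d=get_image("side"); cv2.imwrite("pics/a11.png",cv2.resize(p[110:370,200:450],None,fx=2.8,fy=2.3))
m=mask(p,(100,120,60),(125,255,255)); k=np.zeros_like(m); k[120:220,280:400]=1
C=cloud("side",(m*k)>0,d)*1000; A=np.c_[C[:,:2],np.ones(len(C))]; print(len(C),np.linalg.lstsq(A,C[:,2],rcond=None)[0],np.median(C,0))
E
```

```text
t: 23.98
tool_pos: [0.4275, 0.1935, 0.1898]
force: [0.8, -0.3, -0.4]
1403 [6.22885152e-03 1.16403689e-04 5.88903278e+01] [603.36493019 179.83381746  62.86046193]
```

View pics/a11.png

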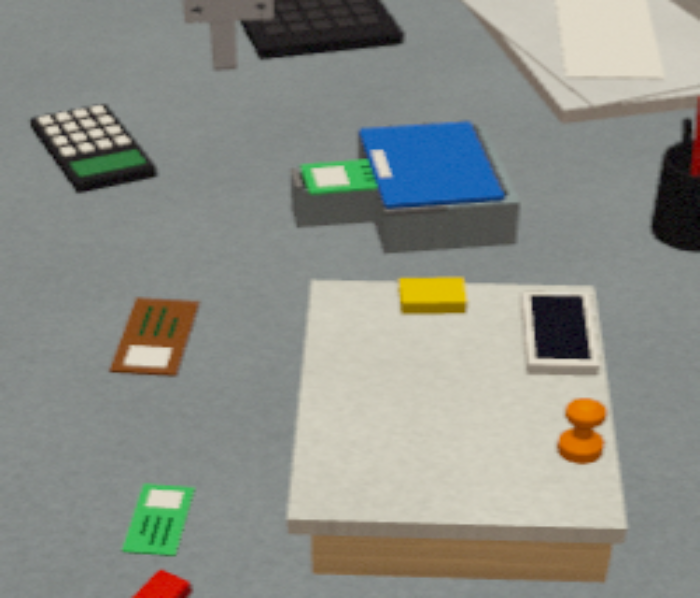

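The lid lies level over the card (blue panel at crop (430,165)), the card is in place behind the lip, and everything else is where it was. I'll hand it in.

```bash
python3 -c "from station import *; print(finish_job())"
```

```text
the job is handed in; nothing more can be done
None
```

The green pass lies flat in the reader bed with the blue lid closed over it, and the job is handed in at about 24 s of the 69 s; the final view shows the other things unmoved, but the fingertips briefly pressed on the card at up to 62 N wrist force (limit 120 N) while I was feeling for contact.

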